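Check that a dial comparator repeats, by its lifting lever

ROBOT

A 6-joint arm with a two-finger parallel gripper is mounted at the origin on the work surface. World frame = base frame: x ahead of the robot, y to its left, z up, the work surface at z = 0. Lengths are in m, angles in rad, forces in N, time in s.
With the tool pointing down it reaches from about 0.35 to 0.925 m from the base axis. Payload 6.4 kg.
Tool frame: the origin (TCP) lies at the very end of the fingers, on their centre line; the grasp point (between the pads) lies 19 mm behind it; x points along the fingers, z is the direction in which the jaws open and shut, and the axes are right-handed (so a half turn about x gives the same grasp; the last joint's range is limited). The gripper opens to 94 mm and grips with 3 to 60 N. Pads are 16 mm wide; open, the fingers measure 119 mm over their backs; the gripper's body (75 mm by 177 mm) begins 78 mm behind the grasp point.
Start: joints at [0.984, 0.245, 1.558, -0, 1.339, -0.174], TCP at [0.261, 0.595, 0.179] pointing down, gripper open.
Joint ranges: [-3.13, 3.13], [-1.02, 2.26], [0.13, 2.54], [-0.95, 4.09], [0.21, 2.88], [-2.74, 2.74]. Speed limits (rad/s): [2.57, 2.57, 3.14, 3.14, 3.14, 3.14].

INTERFACE

Orientations are given as [roll, pitch, yaw] about the fixed x, y, z axes, in that order (R = Rz(yaw) Ry(pitch) Rx(roll)).
In Python, from station import r gives the robot as it stands.
- The arm moves only by the tool move_arm, never from a script. Its argument "commands" is a list of rows, each an object of numbers: "tx", "ty", "tz": the shift along the tool's x, y, z in m; "turn": the turn about the tool's x in degrees. A call has 1 to 12 rows; each row shifts and turns the commanded pose from where the row before left it, along the tool's axes as they then stand; what a row does not reach is not made up. A row lasts 1/8 s, in which the tool goes at most 62.5 mm and 10.7 degrees, less where a joint would pass 70% of its speed; a pose out of reach is approached as far as the arm can. A call is refused whole if a number of a shift passes 0.0625 or a number of a turn 10.7, either way. A call with a gripper value outside its range is refused whole. "gripper" is the opening, from -1 (shut) to 1 (fully open), set as the call begins (left out, the last holds). The fingers move at their own pace and stop on an object; "grip_force" is the grip in N (left out, the last holds). Time passes only in rows, so rows that do not move let the fingers close. It gives the time, the measured TCP pose, the force and the opening at its end, in the units of the state.
- r.get_obs(): the state, without advancing time (a new reading comes with each control period).
- r.capture(name): name is "scene" or "top"; returns a dict with "frame" (420x560x3 uint8, red, green, blue), "range_z" (420x560 float32, m along the optical axis (not along the pixel's ray), 0 where there is no reading), "K" (3x3 intrinsics, pixels), "R" (3x3) and "t" (3): a world point X has camera coordinates R X + t. Camera axes: x right, y down, z forward; pixel columns grow to the right and rows downward; lengths in m; the calibration is good to about 2 mm. A picture is of the moment at which its call begins.
- r.job_done(): hands the job in, once; it reports no verdict.
The state is a dict: "time_s": time; "qpos": joint angles; "joint_vel": joint speeds; "joint_efforts": joint torques, N m; "ee_pos": TCP position; "tool_rot": TCP orientation; "force": force on the tool from outside, world axes, zero at the start; "torque": the same for the moment, N m; "gripper_width": finger opening in m.
Only numpy, scipy, OpenCV 4.12 (cv2) and the standard library are available. Lean on these libraries where they do the work, as an engineer would, in place of code of your own. Each camera call takes 0.05 s, during which the arm holds its last target.

TASK

Check that the dial comparator that has the round steel master under its tip repeats: with your fingertips press the pad of its lifting lever well down, through most of its travel, then let it come slowly all the way back up under your fingers, so that the tip settles on the master and never snaps down. Do this at least twice, then draw away. Press lightly, on the lever only and without pinching it; keep off the dial, column and clamps, and leave the master, the second comparator and the loose things on the bench alone.

Things in the scene. Friction and masses are not known exactly. Their poses are not given: they have to be found in the camera images.
- pad_a (a point): centre of the top face of the round black finger pad (20 mm across, 6 mm thick) at the outer end of the lifting lever of the comparator to be checked; the point rides on the lever. At rest it is about 194 mm above the bench and 62 mm straight out along +y of comparator_a from the lever's pivot; pressed fully down to the stop it is 18 mm lower. The pad is pressed straight down from above; there is nothing over it, and the dial's bezel is 50 mm away from the pad's centre.
- lever_a (a joint): angle of that lever about its level pivot, rad: 0 at rest with its pad end up (held there by a spring; the tip is down on the master), 0.30 fully down on a hard stop, which need not be reached and must not be leaned on (tip lifted 5.4 mm). The pad takes about 1.5 N to start, 5 N at 0.19 rad and 7 N just before the stop. Let go when pressed, the lever snaps back.
- comparator_a: the comparator to be checked, screwed down: grey base 175 x 100 x 30 mm with a round steel anvil (56 mm across, top 42 mm above the bench). Origin on the bench, straight under the contact tip; +x points from the column to the tip and is the way the dial looks; the column (28 mm across, 190 mm high) stands 85 mm behind at -x; the lever runs out sideways to +y.
- head_a: the fixed upper part of that comparator: the column, the arm with black clamp knobs, and the round dial (58 mm across, centre 143 mm above the bench). Same origin and axes as comparator_a. To be kept off.
- master: round steel setting master, 34 mm across, 30 mm high, 0.2 kg, standing loose on the anvil under the tip of the comparator to be checked; origin at the centre of its underside.
- tip_a (a point): lower end of the contact tip of the comparator to be checked, riding on its spindle; at rest on the master, 72 mm above the bench.
- comparator_b: the second comparator, of the same make and screwed down, with nothing under its tip: the tip rests on the bare anvil, so its arm, dial and lever sit 30 mm lower (its pad top is about 164 mm above the bench). Origin and axes as for comparator_a. To be left alone.
- lever_b (a joint): angle of the second comparator's lever, rad, 0 at rest. To be left alone.
- holder: machine tool holder of bare steel, loose, standing on its nut with the taper up, 63 mm across, 165 mm high, 0.95 kg; origin at the centre of its underside. To be left alone.
- collet: loose steel spring collet, standing, 33 mm across, 40 mm high; origin at the centre of its underside. To be left alone.
- insert_box: loose flat plastic box for cutting inserts, 34 x 62 x 15 mm, grey with a clear top; origin at the centre of its underside. To be left alone.
Not all that is in view belongs to the job. What is shaped like the master but green or pink is not meant.

How it is judged:
By the outcome, as a careful person would: the job done as asked, in the order asked, and still so for the second after the job is handed in, with the robot touching nothing.
It also fails if it takes over 42 s, if anything falls off the work surface, if the arm or the gripper's body presses on something with over 40 N, if the wrist force passes 120 N, or if a joint passes its speed limit or range.

## Working session

There is one attempt and no reset: what is moved stays moved. The work goes in short steps, Python scripts to look and compute and a tool call to move; the robot and the scene stay as the last step left them, time stands still between calls to the robot, and variables do not carry over. Pictures are saved under pics/ and viewed, and the job is handed in when it is done.

Besides the shell and the picture viewer there is one more tool, called after "Request:" as name(argument=value, ...), one argument or row to a line, values as JSON. move_arm: Moves the arm, as the interface text tells. Its arguments: {"type":"object","properties":{"commands":{"type":"array","items":{"type":"object","properties":{"tx":{"type":"number"},"ty":{"type":"number"},"tz":{"type":"number"},"turn":{"type":"number"}}}},"gripper":{"type":"number"},"grip_force":{"type":"number"}},"required":["commands"]}

```bash
ls; mkdir -p pics
python3 - <<'E'
from station import r
import cv2,numpy as np
o=r.get_obs();print(o)
for n in("scene","top"):
    c=r.capture(n);cv2.imwrite(f"pics/{n}0.png",c["frame"][:,:,::-1]);np.savez(f"{n}0.npz",**c)
    print(n,c["K"],c["R"],c["t"])
E
```

```text
pics
{'time_s': 0.0, 'qpos': array([ 9.83891120e-01,  2.45835906e-01,  1.55897929e+00, -6.36708752e-06,
        1.33867977e+00, -1.74105284e-01]), 'joint_vel': array([-0.00129207,  0.00064   , -0.00069554,  0.00153736, -0.00048704,
        0.00014922]), 'joint_efforts': array([-4.43565432e-05, -4.15859306e+01, -3.14588857e+01,  6.84530265e-02,
        3.35644023e-02, -1.70724429e-04]), 'ee_pos': array([0.26040605, 0.59486329, 0.17795011]), 'tool_rot': array([ 2.97074315,  1.568894  , -2.15444428]), 'force': array([ 0.21136272, -0.443652  ,  0.65275085]), 'torque': array([ 0.00030408, -0.02494725,  0.04525199]), 'gripper_width': 0.0938020534857012}
scene [[385.74107704   0.         289.43260008]
 [  0.         385.74107704 206.1997379 ]
 [  0.           0.           1.        ]] [[-0.30970493  0.95059814  0.02111956]
 [ 0.50871903  0.18442413 -0.8409475 ]
 [-0.80329808 -0.24970166 -0.54070442]] [ 0.18456768 -0.19478858  1.32349537]
top [[493.29311335   0.         287.11306566]
 [  0.         493.29311335 201.9444235 ]
 [  0.           0.           1.        ]] [[-2.09524673e-02 -9.99780472e-01 -3.77463833e-05]
 [-9.91621235e-01  2.07862872e-02 -1.27496102e-01]
 [ 1.27468898e-01 -2.63392779e-03 -9.91839071e-01]] [-3.59378948e-04  6.21945558e-01  1.04044309e+00]
```

View pics/scene0.png

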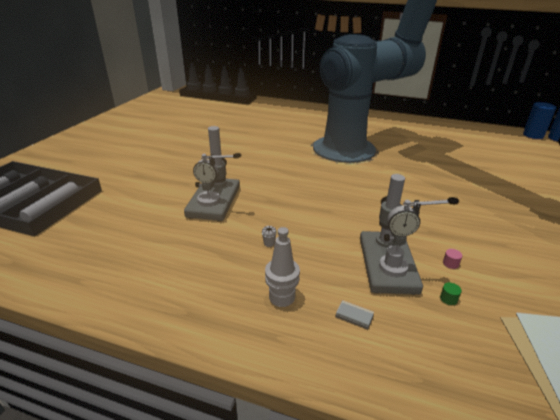

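View pics/top0.png

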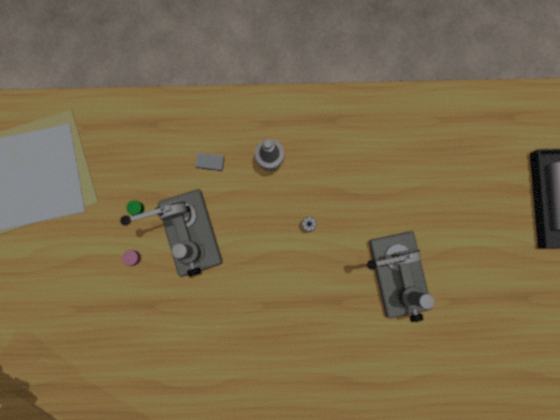

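```bash
cat > h.py <<'E'
import numpy as np,cv2
def load(n): return dict(np.load(n))
def ray(c,u,v):
    d=c["R"].T@np.linalg.inv(c["K"])@np.array([u,v,1.]); return -c["R"].T@c["t"],d
def onz(c,u,v,z):
    o,d=ray(c,u,v); return o+d*(z-o[2])/d[2]
def dep(c,u,v):
    o,d=ray(c,u,v); return o+d*float(c["range_z"][int(round(v)),int(round(u))])
def proj(c,X):
    p=c["K"]@(c["R"]@np.asarray(X)+c["t"]); return p[:2]/p[2]
E
python3 - <<'E'
from h import *
s=load("scene0.npz");t=load("top0.npz")
a=s["frame"][160:310,340:480,::-1];b=t["frame"][180:290,100:240,::-1]
a=cv2.resize(a,None,fx=3.9,fy=3.9,interpolation=cv2.INTER_CUBIC);b=cv2.resize(b,None,fx=5,fy=5,interpolation=cv2.INTER_CUBIC)
cv2.imwrite("pics/ca.png",a);cv2.imwrite("pics/cb.png",b)
def blob(c,u0,v0,w,th):
    g=c["frame"].max(2)[v0-w:v0+w+1,u0-w:u0+w+1]
    n,l,st,ce=cv2.connectedComponentsWithStats((g<th).astype(np.uint8))
    for i in range(1,n):
        if st[i,4]>15: 
            uv=ce[i]+[u0-w,v0-w]; z=c["range_z"][v0-w:v0+w+1,u0-w:u0+w+1][l==i]
            print(st[i],uv,"z194",onz(c,*uv,.194),"dep",dep(c,*uv)); 
for th in(45,60): print(th);blob(s,453,201,9,th);blob(t,126,220,9,th)
E
```

```text
45
[ 4  6 10  6 42] [452.78571429 200.30952381] z194 [0.57680049 0.29328383 0.194     ] dep [0.57801464 0.29309049 0.19466868]
[ 4  5  9  8 53] [124.9245283  219.94339623] z194 [0.57447283 0.29030558 0.194     ] dep [0.57450511 0.29041305 0.19367233]
60
[ 4  6 10  6 52] [452.63461538 200.42307692] z194 [0.57730192 0.29301658 0.194     ] dep [0.57819916 0.29287397 0.19449453]
[ 4  5  9  9 66] [125.03030303 219.93939394] z194 [0.57447619 0.2901084  0.194     ] dep [0.57450838 0.29021549 0.19367328]
```

View pics/ca.png

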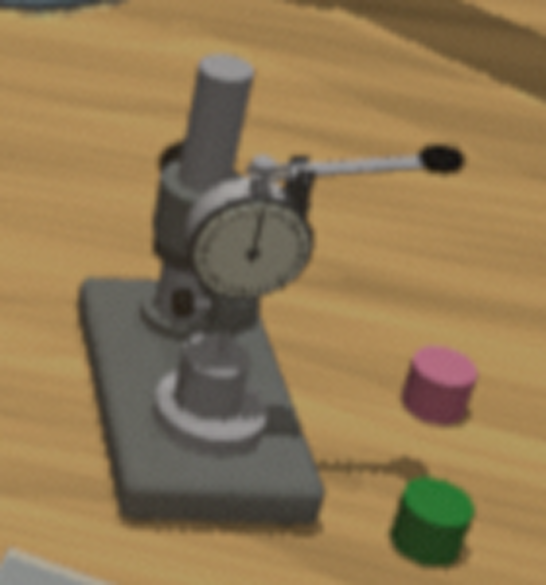

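View pics/cb.png

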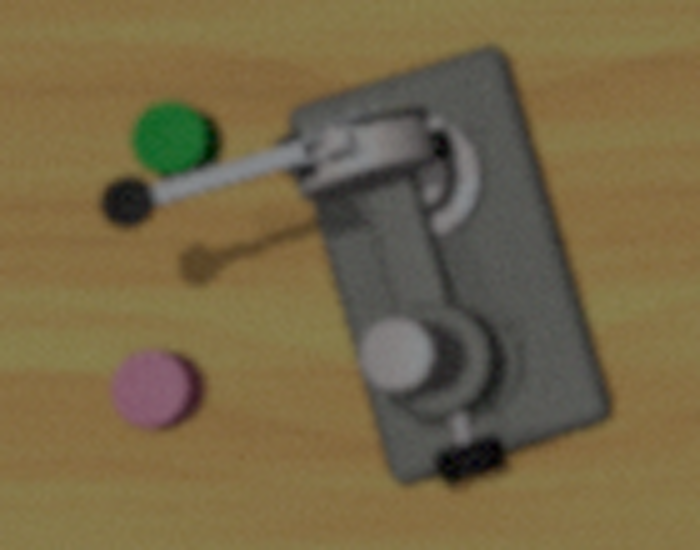

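```bash
cat >> h.py <<'E'
from scipy.spatial.transform import Rotation as Ro
def tool(o): return Ro.from_euler("xyz",o["tool_rot"]).as_matrix()
def go(o,P): return tool(o).T@(np.asarray(P)-o["ee_pos"])
E
python3 - <<'E'
from h import *; from station import r
o=r.get_obs();print(tool(o).round(3)); print(go(o,[.575,.291,.23]).round(4))
t=load("top0.npz")
for p in [(490/5+100,45/5+180),(605/5+100,410/5+180)]: print(onz(t,*p,.03))
print("lever root",onz(t,158,211,.19))
E
```

```text
[[-0.001 -0.916  0.401]
 [-0.001  0.401  0.916]
 [-1.     0.    -0.002]]
[-0.0518 -0.41   -0.1523]
[0.65613659 0.18353382 0.03      ]
[0.49435638 0.13316559 0.03      ]
lever root [0.59043529 0.22985154 0.19      ]
```

Request:
move_arm(
  commands=[
    {"tx": -0.03},
    {"tx": -0.022},
    {"ty": -0.041,"tz": -0.0152},
    {"ty": -0.041,"tz": -0.0152},
    {"ty": -0.041,"tz": -0.0152},
    {"ty": -0.041,"tz": -0.0152},
    {"ty": -0.041,"tz": -0.0152},
    {"ty": -0.041,"tz": -0.0152},
    {"ty": -0.041,"tz": -0.0152},
    {"ty": -0.041,"tz": -0.0152},
    {"ty": -0.041,"tz": -0.0152},
    {"ty": -0.041,"tz": -0.0152},
  ],
  gripper=-1,
  grip_force=10,
)

```text
validation failed for argument at $.co...
```

Request:
move_arm(
  commands=[
    {"turn": 10},
    {"turn": 10},
    {"turn": 10},
    {"turn": 10},
    {"turn": 10},
    {},
    {},
    {},
  ],
)

```text
validation failed for argument at $.co...
```

Run:
```python
from h import *; from station import r
o=r.get_obs();print(o["time_s"],o["ee_pos"],o["force"],o["gripper_width"],o["qpos"]);print(tool(o).round(3)); print(go(o,[.575,.291,.199]).round(4))
for n in("scene","top"):
    c=r.capture(n);np.savez(f"{n}1.npz",**c)
    u,v=proj(c,o["ee_pos"]).round().astype(int);print(n,u,v)
    w=55;f=c["frame"][max(v-w,0):v+w,max(u-w,0):u+w,::-1]
    cv2.imwrite(f"pics/{n}1.png",cv2.resize(f,None,fx=5,fy=5,interpolation=cv2.INTER_CUBIC))
```

```text
0.1 [0.26044239 0.59490987 0.17807773] [-0.30579813 -0.35756457  0.32076597] 0.09352480981856684 [ 9.83896444e-01  2.45730431e-01  1.55886736e+00 -3.27205041e-05
  1.33870203e+00 -1.74113143e-01]
[[-0.001 -0.916  0.401]
 [-0.001  0.401  0.916]
 [-1.     0.    -0.002]]
[-0.0208 -0.41   -0.1522]
scene 588 161
top -44 397
```

Request:
move_arm(
  commands=[
    {"tx": -0.03,"ty": 0,"tz": 0,"turn": 0},
    {"tx": -0.022,"ty": 0,"tz": 0,"turn": 0},
  ],
  gripper=-1,
  grip_force=10,
)

```text
time_s: 0.45
ee_pos: [0.2608, 0.5954, 0.2318]
tool_rot: [0.175, 1.571, 1.334]
force: [0.6, -0.4, 0.3]
gripper_width: 0.0774
```

Request:
move_arm(
  commands=[
    {"tx": 0,"ty": -0.041,"tz": -0.0152,"turn": 0},
    {"tx": 0,"ty": -0.041,"tz": -0.0152,"turn": 0},
    {"tx": 0,"ty": -0.041,"tz": -0.0152,"turn": 0},
    {"tx": 0,"ty": -0.041,"tz": -0.0152,"turn": 0},
    {"tx": 0,"ty": -0.041,"tz": -0.0152,"turn": 0},
    {"tx": 0,"ty": -0.041,"tz": -0.0152,"turn": 0},
    {"tx": 0,"ty": -0.041,"tz": -0.0152,"turn": 0},
    {"tx": 0,"ty": -0.041,"tz": -0.0152,"turn": 0},
    {"tx": 0,"ty": -0.041,"tz": -0.0152,"turn": 0},
    {"tx": 0,"ty": -0.041,"tz": -0.0152,"turn": 0},
  ],
)

```text
time_s: 1.7
ee_pos: [0.5761, 0.2906, 0.2308]
tool_rot: [2.058, 1.57, -3.068]
force: [0.1, -0.2, 0.3]
gripper_width: 0.0003
```

Request:
move_arm(
  commands=[
    {"tx": 0,"ty": 0,"tz": 0,"turn": 10},
    {"tx": 0,"ty": 0,"tz": 0,"turn": 10},
    {"tx": 0,"ty": 0,"tz": 0,"turn": 10},
    {"tx": 0,"ty": 0,"tz": 0,"turn": 10},
    {"tx": 0,"ty": 0,"tz": 0,"turn": 10},
    {"tx": 0,"ty": 0,"tz": 0,"turn": 0},
    {"tx": 0,"ty": 0,"tz": 0,"turn": 0},
  ],
)

```text
time_s: 2.58
ee_pos: [0.5753, 0.2917, 0.2309]
tool_rot: [-3.024, 1.57, -2.736]
force: [0.5, -0.5, -0.5]
gripper_width: 0.0002
```

Run:
```python
from h import *; from station import r
o=r.get_obs();print(o["time_s"],o["ee_pos"],o["force"],o["gripper_width"],o["qpos"]);print(tool(o).round(3)); print(go(o,[.575,.291,.199]).round(4))
for n in("scene","top"):
    c=r.capture(n);np.savez(f"{n}1.npz",**c)
    u,v=proj(c,o["ee_pos"]).round().astype(int);print(n,u,v)
    w=55;f=c["frame"][max(v-w,0):v+w,max(u-w,0):u+w,::-1]
    cv2.imwrite(f"pics/{n}1.png",cv2.resize(f,None,fx=5,fy=5,interpolation=cv2.INTER_CUBIC))
```

```text
2.575 [0.57525317 0.29166496 0.23089781] [ 0.45251702 -0.47300687 -0.51105864] 0.00016905686633630017 [ 2.93783139e-01  1.96465030e-01  1.51969066e+00 -3.45943521e-05
  1.42574162e+00  6.01517115e-03]
[[-0.    -0.284  0.959]
 [-0.     0.959  0.284]
 [-1.    -0.    -0.   ]]
[ 0.0319 -0.0006 -0.0004]
scene 457 181
top 117 218
```

View pics/scene1.png

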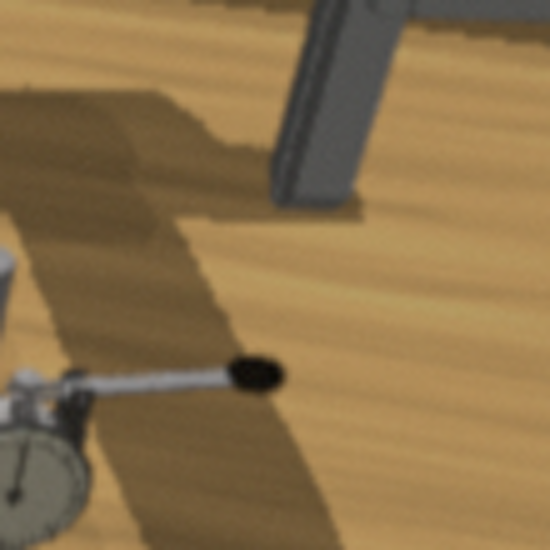

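View pics/top1.png

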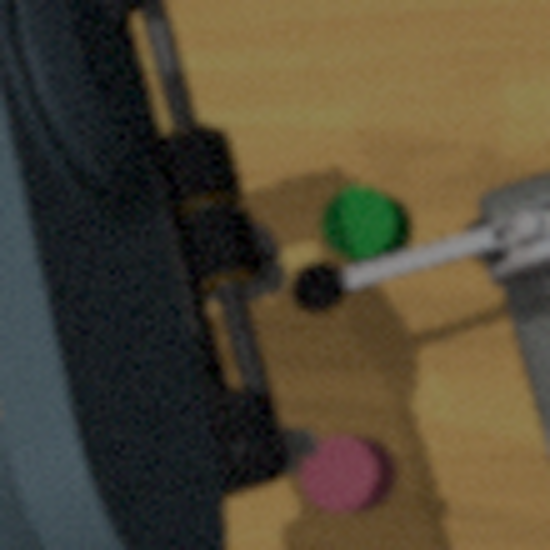

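Run:
```python
from h import *
for n in("scene","top"):
    c=load(n+"1.npz"); cv2.imwrite(f"pics/{n}1f.png",c["frame"][:,:,::-1])
    z=c["range_z"]
s=load("scene1.npz")
for uv in [(465,162),(460,160),(470,160),(468,165),(453,201)]: print(uv,dep(s,*uv))
t=load("top1.npz")
for uv in [(115,217),(113,212),(122,252),(125,220)]: print(uv,dep(t,*uv))
```

```text
(465, 162) [0.58702511 0.29302905 0.27369299]
(460, 160) [0.58342652 0.28531637 0.27434916]
(470, 160) [0.58681487 0.29951422 0.27831462]
(468, 165) [0.58579038 0.29897412 0.26869679]
(453, 201) [0.58160095 0.29318046 0.19535643]
(115, 217) [0.57127846 0.27874473 0.28071868]
(113, 212) [0.57004157 0.25230787 0.36585478]
(122, 252) [0.50892234 0.23436385 0.37474891]
(125, 220) [0.57458522 0.29090017 0.19175006]
```

View pics/scene1f.png

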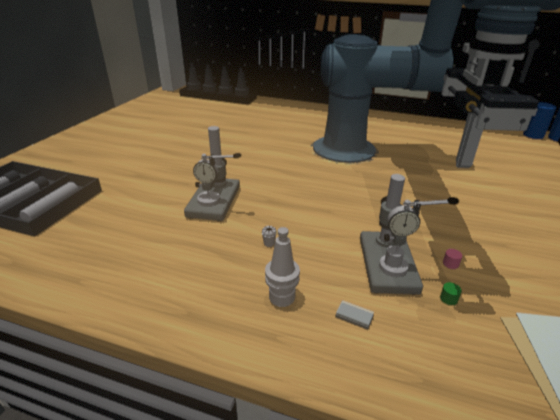

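View pics/top1f.png

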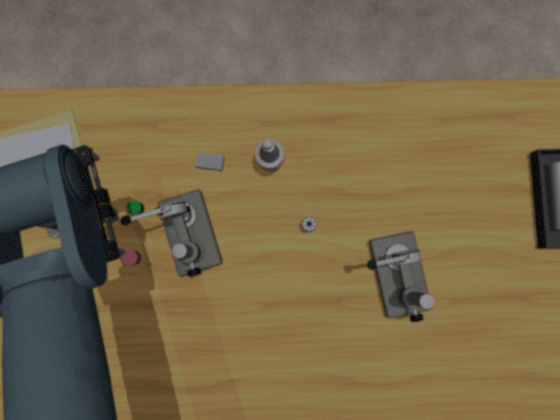

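Run:
```python
from h import *
for n,box in(("scene",(440,90,540,185)),("top",(60,140,125,265))):
    c=load(n+"1.npz");u0,v0,u1,v1=box
    u,v=np.meshgrid(np.arange(u0,u1),np.arange(v0,v1));u=u.ravel();v=v.ravel()
    z=c["range_z"][v,u]; P=(np.linalg.inv(c["K"])@np.stack([u,v,np.ones(len(u))])*z).T
    X=(P-c["t"])@c["R"]
    m=(z>0)&(np.hypot(X[:,0]-.575,X[:,1]-.291)<.05)&(X[:,2]>.205)
    i=np.where(m)[0]; i=i[np.argsort(X[i,2])]
    print(n,len(i))
    for k in i[:40:2]: print(u[k],v[k],X[k].round(4))
    m2=(X[:,2]>.205)&(X[:,2]<.45)&(z>0)
    print("all lowest", X[m2][np.argsort(X[m2,2])][:5].round(3))
```

```text
scene 1520
468 168 [0.5732 0.3025 0.2578]
458 167 [0.5808 0.2857 0.2603]
459 167 [0.5813 0.2872 0.2608]
464 167 [0.5789 0.2951 0.261 ]
469 167 [0.5764 0.303  0.2613]
461 167 [0.5817 0.2901 0.2615]
462 167 [0.5815 0.2916 0.2617]
467 167 [0.5788 0.2996 0.2618]
465 167 [0.5804 0.2963 0.262 ]
463 167 [0.5822 0.293  0.2623]
456 163 [0.5715 0.2823 0.2628]
459 166 [0.5839 0.2863 0.2637]
458 165 [0.5808 0.2849 0.2639]
456 162 [0.5722 0.2818 0.2649]
470 166 [0.5802 0.3033 0.265 ]
458 164 [0.58   0.2845 0.2653]
466 166 [0.5838 0.2968 0.2655]
457 162 [0.5734 0.2831 0.2657]
464 166 [0.5857 0.2935 0.2659]
469 166 [0.5832 0.3013 0.2661]
all lowest [[-0.051  0.269  0.216]
 [-0.05   0.272  0.216]
 [-0.046  0.271  0.22 ]
 [-0.041  0.268  0.221]
 [ 0.573  0.302  0.258]]
top 793
118 214 [0.5788 0.2816 0.2579]
119 216 [0.575  0.279  0.2601]
118 212 [0.5819 0.2806 0.261 ]
118 215 [0.5765 0.2799 0.2627]
117 212 [0.5817 0.2814 0.2637]
116 209 [0.5869 0.2832 0.2639]
117 213 [0.5798 0.2809 0.2652]
119 219 [0.5692 0.2769 0.2661]
118 216 [0.5743 0.2784 0.2669]
116 213 [0.5796 0.2819 0.2671]
116 212 [0.5812 0.2817 0.2678]
116 210 [0.5847 0.2818 0.2679]
116 214 [0.5777 0.2814 0.2686]
116 221 [0.5656 0.2809 0.2693]
116 211 [0.5827 0.281  0.27  ]
118 220 [0.5671 0.277  0.2707]
115 210 [0.5843 0.2824 0.2711]
117 217 [0.572  0.2781 0.2727]
115 212 [0.5807 0.2816 0.2731]
117 220 [0.5668 0.2778 0.2734]
all lowest [[0.579 0.282 0.258]
 [0.58  0.281 0.26 ]
 [0.575 0.279 0.26 ]
 [0.573 0.279 0.26 ]
 [0.582 0.281 0.261]]
```

Request:
move_arm(
  commands=[
    {"tx": 0.009,"ty": 0,"tz": 0,"turn": 0},
    {"tx": 0.009,"ty": 0,"tz": 0,"turn": 0},
    {"tx": 0.008,"ty": 0,"tz": 0,"turn": 0},
    {"tx": 0,"ty": 0,"tz": 0,"turn": 0},
    {"tx": 0,"ty": 0,"tz": 0,"turn": 0},
  ],
)

```text
time_s: 3.3
ee_pos: [0.5755, 0.2917, 0.2052]
tool_rot: [-0.038, 1.571, 0.248]
force: [0.3, -0.1, -0.3]
gripper_width: 0.0005
```

Run:
```python
from h import *; from station import r
o=r.get_obs();print(o["time_s"],o["ee_pos"],o["force"])
for n in("scene","top"):
    c=r.capture(n);np.savez(f"{n}2.npz",**c)
    u,v=proj(c,o["ee_pos"]).round().astype(int);print(n,u,v)
    w=55;f=c["frame"][max(v-w,0):v+w,max(u-w,0):u+w,::-1]
    cv2.imwrite(f"pics/{n}2.png",cv2.resize(f,None,fx=5,fy=5,interpolation=cv2.INTER_CUBIC))
    u,v=np.meshgrid(np.arange(440,490) if n=="scene" else np.arange(60,122),np.arange(120,230));u=u.ravel();v=v.ravel()
    z=c["range_z"][v,u]; P=(np.linalg.inv(c["K"])@np.stack([u,v,np.ones(len(u))])*z).T
    X=(P-c["t"])@c["R"]
    m=(z>0)&(np.hypot(X[:,0]-.575,X[:,1]-.291)<.03)&(X[:,2]>.202)
    print(np.sort(X[m,2])[:10].round(3), X[m][X[m,2]<X[m,2].min()+.03].min(0),X[m][X[m,2]<X[m,2].min()+.03].max(0))
```

```text
3.3 [0.57547213 0.29173991 0.20520519] [ 0.34881894 -0.05533836 -0.31521598]
scene 453 194
[0.233 0.233 0.233 0.233 0.233 0.233 0.234 0.234 0.234 0.234] [0.56512576 0.28013087 0.23312682] [0.59146561 0.30500897 0.26302391]
top 122 219
[0.238 0.239 0.24  0.241 0.242 0.243 0.244 0.244 0.244 0.245] [0.5616561  0.27690389 0.23801165] [0.58975305 0.29348736 0.26653485]
```

View pics/scene2.png

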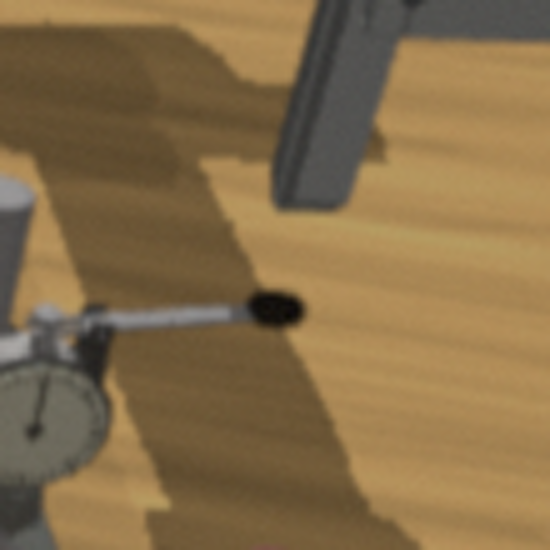

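Request:
move_arm(
  commands=[
    {"tx": 0.004,"ty": 0,"tz": 0,"turn": 0},
    {"tx": 0.004,"ty": 0,"tz": 0,"turn": 0},
    {"tx": 0.004,"ty": 0,"tz": 0,"turn": 0},
    {"tx": 0,"ty": 0,"tz": 0,"turn": 0},
  ],
)

```text
time_s: 3.9
ee_pos: [0.575, 0.2916, 0.1924]
tool_rot: [-3.121, 1.57, -2.836]
force: [0.5, -0.4, -0.2]
gripper_width: 0.0001
```

```bash
cat > look.py <<'E'
import sys
from h import *; from station import r
k=sys.argv[1]
o=r.get_obs();print(o["time_s"],o["ee_pos"],o["force"])
c=r.capture("scene");np.savez(f"scene{k}.npz",**c)
f=c["frame"][140:240,400:500,::-1]
cv2.imwrite(f"pics/scene{k}.png",cv2.resize(f,None,fx=5.5,fy=5.5,interpolation=cv2.INTER_CUBIC))
u,v=np.meshgrid(np.arange(440,475),np.arange(140,215));u=u.ravel();v=v.ravel()
z=c["range_z"][v,u]; P=(np.linalg.inv(c["K"])@np.stack([u,v,np.ones(len(u))])*z).T
X=(P-c["t"])@c["R"]
m=(z>0)&(np.hypot(X[:,0]-.575,X[:,1]-.291)<.03)&(X[:,2]>.202)
print(np.sort(X[m,2])[:8].round(3))
E
python3 look.py 3
```

```text
3.9 [0.57500457 0.29160682 0.19236907] [ 0.52943091 -0.35369981 -0.22710939]
[0.22  0.221 0.221 0.222 0.222 0.223 0.223 0.223]
```

View pics/scene3.png

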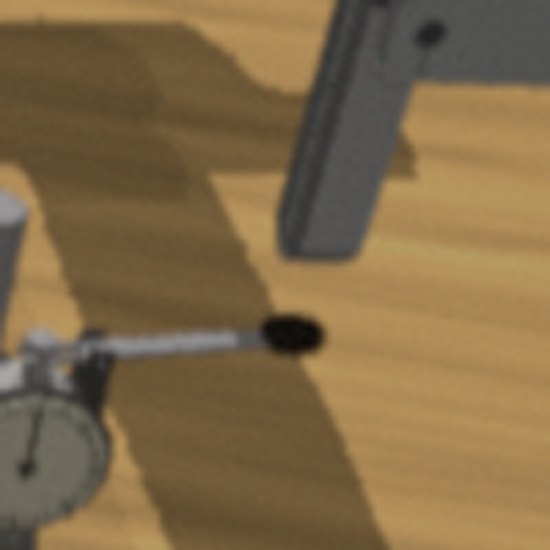

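Request:
move_arm(
  commands=[
    {"tx": 0.004,"ty": 0,"tz": 0,"turn": 0},
    {"tx": 0.004,"ty": 0,"tz": 0,"turn": 0},
    {"tx": 0.004,"ty": 0,"tz": 0,"turn": 0},
    {"tx": 0.004,"ty": 0,"tz": 0,"turn": 0},
    {"tx": 0.002,"ty": 0,"tz": 0,"turn": 0},
    {"tx": 0,"ty": 0,"tz": 0,"turn": 0},
  ],
)

```text
time_s: 4.7
ee_pos: [0.5753, 0.2917, 0.1748]
tool_rot: [3.077, 1.57, -2.92]
force: [0.2, -0.4, -0.4]
gripper_width: 0.0004
```

```bash
python3 look.py 4
```

```text
4.7 [0.5752553  0.29168899 0.17484937] [ 0.16024379 -0.39910672 -0.44245772]
[0.204 0.204 0.204 0.204 0.204 0.204 0.204 0.204]
```

View pics/scene4.png

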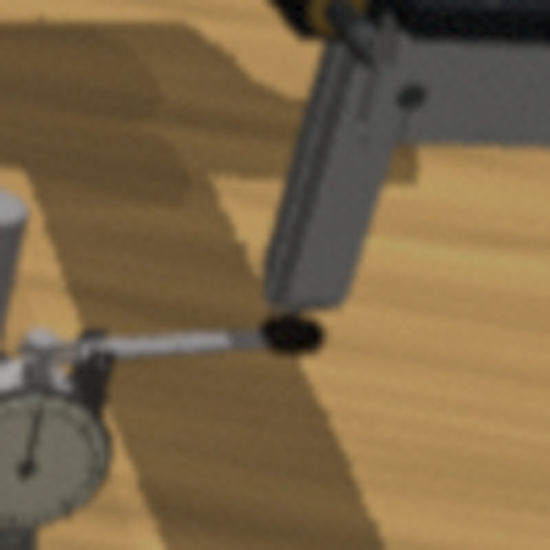

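Request:
move_arm(
  commands=[
    {"tx": 0.002,"ty": 0,"tz": 0,"turn": 0},
    {"tx": 0.002,"ty": 0,"tz": 0,"turn": 0},
    {"tx": 0.001,"ty": 0,"tz": 0,"turn": 0},
    {"tx": 0.001,"ty": 0,"tz": 0,"turn": 0},
    {"tx": 0,"ty": 0,"tz": 0,"turn": 0},
  ],
)

```text
time_s: 5.38
ee_pos: [0.5753, 0.2917, 0.169]
tool_rot: [-3.08, 1.571, -2.794]
force: [-0.6, -1.0, 0.3]
gripper_width: 0.0005
```

Request:
move_arm(
  commands=[
    {"tx": 0.001,"ty": 0,"tz": 0,"turn": 0},
    {"tx": 0.001,"ty": 0,"tz": 0,"turn": 0},
    {"tx": 0,"ty": 0,"tz": 0,"turn": 0},
  ],
)

```text
time_s: 5.75
ee_pos: [0.5755, 0.2919, 0.1673]
tool_rot: [0.459, 1.57, 0.744]
force: [-0.2, 1.2, 2.1]
gripper_width: 0.0004
```

Request:
move_arm(
  commands=[
    {"tx": 0.001,"ty": 0,"tz": 0,"turn": 0},
    {"tx": 0.001,"ty": 0,"tz": 0,"turn": 0},
    {"tx": 0,"ty": 0,"tz": 0,"turn": 0},
  ],
)

```text
time_s: 6.12
ee_pos: [0.5754, 0.292, 0.1652]
tool_rot: [0.755, 1.57, 1.041]
force: [-1.5, 2.4, 2.5]
gripper_width: 0.0008
```

```bash
python3 look.py 5
```

```text
6.125 [0.57540989 0.29195613 0.16515168] [-1.46552445  2.37903223  2.45911166]
[0.202 0.202 0.202 0.203 0.203 0.203 0.203 0.203]
```

View pics/scene5.png

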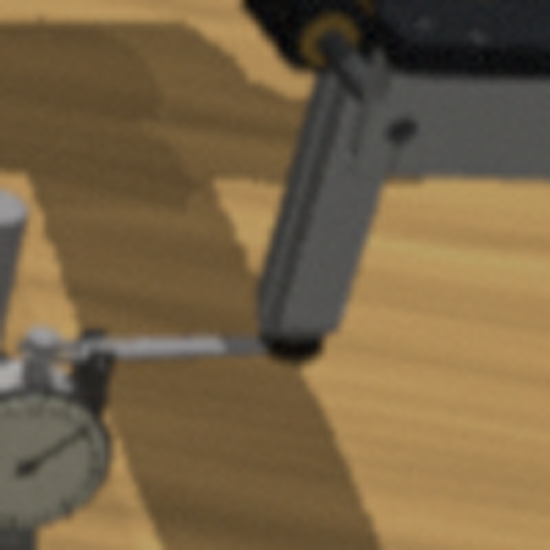

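Request:
move_arm(
  commands=[
    {"tx": 0.001,"ty": 0.0005,"tz": 0,"turn": 0},
    {"tx": 0.001,"ty": 0,"tz": 0,"turn": 0},
    {"tx": 0.001,"ty": 0,"tz": 0,"turn": 0},
    {"tx": 0.001,"ty": 0,"tz": 0,"turn": 0},
    {"tx": 0.001,"ty": 0,"tz": 0,"turn": 0},
    {"tx": 0.001,"ty": 0,"tz": 0,"turn": 0},
    {"tx": 0.001,"ty": 0,"tz": 0,"turn": 0},
    {"tx": 0,"ty": 0,"tz": 0,"turn": 0},
  ],
)

```text
time_s: 7.18
ee_pos: [0.5753, 0.2925, 0.1583]
tool_rot: [0.848, 1.57, 1.134]
force: [-1.3, 3.6, 4.2]
gripper_width: 0.0006
```

```bash
python3 look.py 6
```

```text
7.175 [0.57525357 0.2924986  0.15825739] [-1.26753375  3.56773718  4.20829857]
[0.202 0.202 0.202 0.202 0.203 0.203 0.203 0.203]
```

View pics/scene6.png

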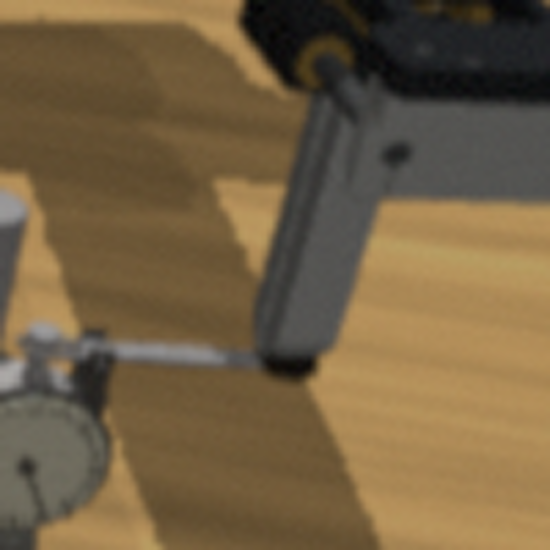

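Request:
move_arm(
  commands=[
    {"tx": 0.001,"ty": 0.0005,"tz": 0,"turn": 0},
    {"tx": 0.001,"ty": 0.0005,"tz": 0,"turn": 0},
    {"tx": 0.001,"ty": 0,"tz": 0,"turn": 0},
    {"tx": 0.001,"ty": 0,"tz": 0,"turn": 0},
    {"tx": 0.001,"ty": 0,"tz": 0,"turn": 0},
    {"tx": 0,"ty": 0,"tz": 0,"turn": 0},
  ],
)

```text
time_s: 7.98
ee_pos: [0.5753, 0.2925, 0.1535]
tool_rot: [-1.271, 1.569, -0.985]
force: [-1.5, 0.9, 7.6]
gripper_width: 0.0003
```

```bash
python3 look.py 7
```

```text
7.975 [0.57533903 0.29252155 0.1535071 ] [-1.54429559  0.8774402   7.5890318 ]
[0.202 0.202 0.202 0.202 0.202 0.203 0.203 0.203]
```

View pics/scene7.png

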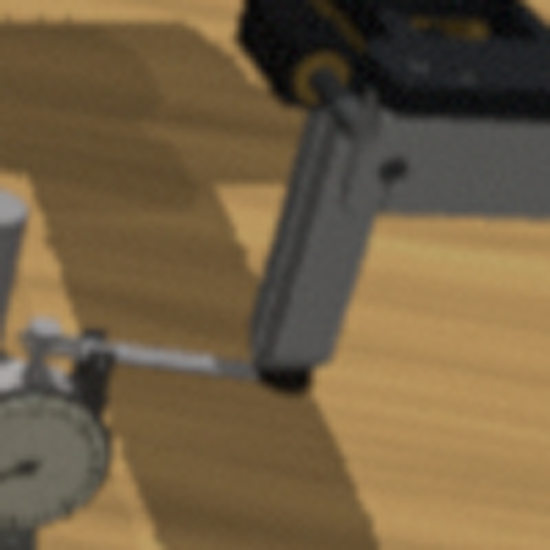

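Run:
```python
from h import *
ya=np.array([-.28,.96])
for k in "04567":
    c=load(f"scene{k}.npz")
    u,v=np.meshgrid(np.arange(410,460),np.arange(185,225));u=u.ravel();v=v.ravel()
    z=c["range_z"][v,u]; P=(np.linalg.inv(c["K"])@np.stack([u,v,np.ones(len(u))])*z).T
    X=(P-c["t"])@c["R"]
    d=(X[:,:2]-[.575,.291]); s=d@ya; w=d@np.array([.96,.28])
    m=(z>0)&(abs(w)<.012)&(X[:,2]>.15)&(X[:,2]<.205)
    out=[]
    for a in np.arange(-.06,.011,.005):
        q=m&(abs(s-a)<.004)
        out.append((round(a,3),round(float(np.median(X[q,2])),4) if q.any() else None,int(q.sum())))
    sl=m&(s>-.045)&(s<-.012); p=np.polyfit(s[sl],X[sl,2],1); print(k,"slope",np.degrees(0),p, sl.sum(), out[3:11:2])
```

```text
0 slope 0.0 [0.12435266 0.19185439] 63 [(np.float64(-0.045), 0.1864, 15), (np.float64(-0.035), 0.1875, 18), (np.float64(-0.025), 0.1886, 13), (np.float64(-0.015), 0.1901, 16)]
4 slope 0.0 [0.12721467 0.19185353] 64 [(np.float64(-0.045), 0.186, 14), (np.float64(-0.035), 0.1874, 16), (np.float64(-0.025), 0.1888, 14), (np.float64(-0.015), 0.1904, 15)]
5 slope 0.0 [0.05996181 0.18844871] 57 [(np.float64(-0.045), 0.1858, 15), (np.float64(-0.035), 0.1863, 13), (np.float64(-0.025), 0.1872, 15), (np.float64(-0.015), 0.1878, 14)]
6 slope 0.0 [-0.03429047  0.1827099 ] 59 [(np.float64(-0.045), 0.1843, 13), (np.float64(-0.035), 0.1839, 14), (np.float64(-0.025), 0.1836, 16), (np.float64(-0.015), 0.1833, 13)]
7 slope 0.0 [-0.10200417  0.17799703] 59 [(np.float64(-0.045), 0.1827, 16), (np.float64(-0.035), 0.1816, 15), (np.float64(-0.025), 0.1808, 14), (np.float64(-0.015), 0.1795, 15)]
```

Request:
move_arm(
  commands=[
    {"tx": 0.0008,"ty": 0,"tz": 0,"turn": 0},
    {"tx": 0.0007,"ty": 0,"tz": 0,"turn": 0},
    {"tx": 0,"ty": 0,"tz": 0,"turn": 0},
  ],
)

```text
time_s: 8.4
ee_pos: [0.5753, 0.2925, 0.1521]
tool_rot: [-1.278, 1.569, -0.992]
force: [-1.9, 0.5, 6.6]
gripper_width: 0.0003
```

Request:
move_arm(
  commands=[
    {"tx": -0.0004,"ty": 0,"tz": 0,"turn": 0},
    {"tx": -0.0008,"ty": 0,"tz": 0,"turn": 0},
    {"tx": -0.0008,"ty": 0,"tz": 0,"turn": 0},
    {"tx": -0.0008,"ty": 0,"tz": 0,"turn": 0},
    {"tx": -0.0008,"ty": 0,"tz": 0,"turn": 0},
    {"tx": -0.0008,"ty": 0,"tz": 0,"turn": 0},
    {"tx": -0.0008,"ty": 0,"tz": 0,"turn": 0},
    {"tx": -0.0008,"ty": 0,"tz": 0,"turn": 0},
    {"tx": -0.0008,"ty": 0,"tz": 0,"turn": 0},
    {"tx": -0.0008,"ty": 0,"tz": 0,"turn": 0},
    {"tx": -0.0008,"ty": 0,"tz": 0,"turn": 0},
    {"tx": -0.0008,"ty": 0,"tz": 0,"turn": 0},
  ],
)

```text
time_s: 9.9
ee_pos: [0.5752, 0.2925, 0.1605]
tool_rot: [-1.621, 1.57, -1.335]
force: [1.8, -1.2, 2.8]
gripper_width: 0.0006
```

Request:
move_arm(
  commands=[
    {"tx": -0.0007,"ty": -0.0002,"tz": 0,"turn": 0},
    {"tx": -0.0007,"ty": -0.0002,"tz": 0,"turn": 0},
    {"tx": -0.0007,"ty": -0.0002,"tz": 0,"turn": 0},
    {"tx": -0.0007,"ty": -0.0002,"tz": 0,"turn": 0},
    {"tx": -0.0005,"ty": -0.0002,"tz": 0,"turn": 0},
    {"tx": -0.0005,"ty": 0,"tz": 0,"turn": 0},
    {"tx": -0.0005,"ty": 0,"tz": 0,"turn": 0},
    {"tx": -0.0005,"ty": 0,"tz": 0,"turn": 0},
  ],
)

```text
time_s: 10.9
ee_pos: [0.5751, 0.2922, 0.1655]
tool_rot: [3.059, 1.57, -2.938]
force: [0.7, -0.1, 2.4]
gripper_width: 0.0004
```

Request:
move_arm(
  commands=[
    {"tx": -0.0004,"ty": 0,"tz": 0,"turn": 0},
    {"tx": -0.0004,"ty": 0,"tz": 0,"turn": 0},
    {"tx": -0.0004,"ty": 0,"tz": 0,"turn": 0},
    {"tx": -0.0004,"ty": 0,"tz": 0,"turn": 0},
    {"tx": -0.0004,"ty": 0,"tz": 0,"turn": 0},
    {"tx": -0.0004,"ty": 0,"tz": 0,"turn": 0},
    {"tx": -0.0004,"ty": 0,"tz": 0,"turn": 0},
    {"tx": -0.0006,"ty": 0,"tz": 0,"turn": 0},
    {"tx": -0.0008,"ty": 0,"tz": 0,"turn": 0},
    {"tx": -0.001,"ty": 0,"tz": 0,"turn": 0},
    {"tx": 0,"ty": 0,"tz": 0,"turn": 0},
  ],
)

```text
time_s: 12.28
ee_pos: [0.5752, 0.2923, 0.1708]
tool_rot: [1.559, 1.571, 1.844]
force: [-0.2, 0.1, -0.0]
gripper_width: 0.0006
```

```bash
python3 look.py 8
cat > lev.py <<'E'
import sys
from h import *
ya=np.array([-.28,.96])
for k in sys.argv[1:]:
    c=load(f"scene{k}.npz")
    u,v=np.meshgrid(np.arange(410,460),np.arange(185,225));u=u.ravel();v=v.ravel()
    z=c["range_z"][v,u]; P=(np.linalg.inv(c["K"])@np.stack([u,v,np.ones(len(u))])*z).T
    X=(P-c["t"])@c["R"]
    d=(X[:,:2]-[.575,.291]); s=d@ya; w=d@np.array([.96,.28])
    m=(z>0)&(abs(w)<.012)&(X[:,2]>.15)&(X[:,2]<.205)
    sl=m&(s>-.045)&(s<-.012); p=np.polyfit(s[sl],X[sl,2],1); print(k,p)
E
python3 lev.py 0 4 7 8
```

```text
12.275 [0.57516641 0.29225511 0.17079703] [-0.21410189  0.14024617 -0.0224759 ]
[0.203 0.203 0.203 0.204 0.204 0.204 0.204 0.205]
0 [0.12435266 0.19185439]
4 [0.12721467 0.19185353]
7 [-0.10200417  0.17799703]
8 [0.11575788 0.19139682]
```

View pics/scene8.png

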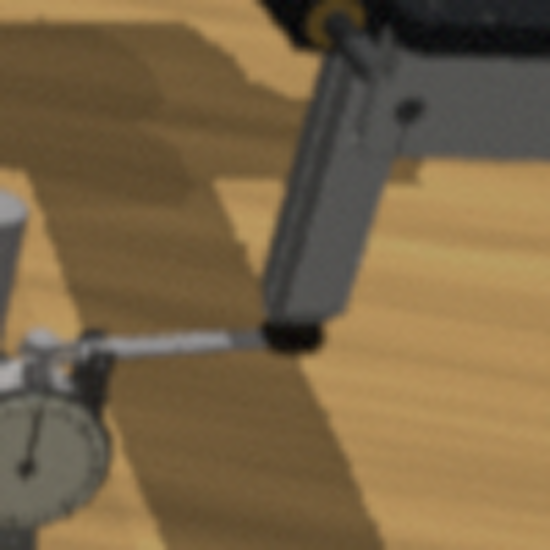

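Request:
move_arm(
  commands=[
    {"tx": 0.001,"ty": 0,"tz": 0,"turn": 0},
    {"tx": 0.001,"ty": 0,"tz": 0,"turn": 0},
    {"tx": 0.001,"ty": 0,"tz": 0,"turn": 0},
    {"tx": 0.0012,"ty": 0,"tz": 0,"turn": 0},
    {"tx": 0.0012,"ty": 0,"tz": 0,"turn": 0},
    {"tx": 0.0012,"ty": 0,"tz": 0,"turn": 0},
    {"tx": 0.0012,"ty": 0,"tz": 0,"turn": 0},
    {"tx": 0.0012,"ty": 0,"tz": 0,"turn": 0},
    {"tx": 0.0012,"ty": 0,"tz": 0,"turn": 0},
    {"tx": 0.0012,"ty": 0,"tz": 0,"turn": 0},
    {"tx": 0.0012,"ty": 0,"tz": 0,"turn": 0},
    {"tx": 0.0012,"ty": 0,"tz": 0,"turn": 0},
  ],
)

```text
time_s: 13.82
ee_pos: [0.5753, 0.2926, 0.1573]
tool_rot: [0.682, 1.57, 0.968]
force: [-1.4, 4.3, 5.5]
gripper_width: 0.0005
```

Request:
move_arm(
  commands=[
    {"tx": 0.0012,"ty": 0,"tz": 0,"turn": 0},
    {"tx": 0.0012,"ty": 0,"tz": 0,"turn": 0},
    {"tx": 0.0012,"ty": 0,"tz": 0,"turn": 0},
    {"tx": 0.0009,"ty": 0,"tz": 0,"turn": 0},
    {"tx": 0,"ty": 0,"tz": 0,"turn": 0},
  ],
)

```text
time_s: 14.45
ee_pos: [0.5755, 0.2924, 0.1531]
tool_rot: [0.223, 1.57, 0.508]
force: [-1.0, 2.8, 4.8]
gripper_width: 0.0002
```

```bash
python3 look.py 9; python3 lev.py 9
```

```text
14.45 [0.57545375 0.29239079 0.15310982] [-1.04370434  2.77663913  4.78693022]
[0.202 0.202 0.202 0.202 0.202 0.202 0.202 0.203]
9 [-0.11413176  0.17738831]
```

Request:
move_arm(
  commands=[
    {"tx": 0.0008,"ty": 0,"tz": 0,"turn": 0},
    {"tx": 0.0004,"ty": 0,"tz": 0,"turn": 0},
    {"tx": 0,"ty": 0,"tz": 0,"turn": 0},
  ],
)

```text
time_s: 14.88
ee_pos: [0.5755, 0.2923, 0.1521]
tool_rot: [0.036, 1.57, 0.321]
force: [-2.0, 3.9, 6.8]
gripper_width: 0.0006
```

Request:
move_arm(
  commands=[
    {"tx": -0.0004,"ty": 0,"tz": 0,"turn": 0},
    {"tx": -0.0008,"ty": 0,"tz": 0,"turn": 0},
    {"tx": -0.0008,"ty": 0,"tz": 0,"turn": 0},
    {"tx": -0.0008,"ty": 0,"tz": 0,"turn": 0},
    {"tx": -0.0008,"ty": 0,"tz": 0,"turn": 0},
    {"tx": -0.0008,"ty": 0,"tz": 0,"turn": 0},
    {"tx": -0.0008,"ty": 0,"tz": 0,"turn": 0},
    {"tx": -0.0008,"ty": 0,"tz": 0,"turn": 0},
    {"tx": -0.0008,"ty": 0,"tz": 0,"turn": 0},
    {"tx": -0.0008,"ty": 0,"tz": 0,"turn": 0},
    {"tx": -0.0008,"ty": 0,"tz": 0,"turn": 0},
    {"tx": -0.0008,"ty": 0,"tz": 0,"turn": 0},
  ],
)

```text
time_s: 16.38
ee_pos: [0.5754, 0.292, 0.1604]
tool_rot: [-0.876, 1.57, -0.591]
force: [0.1, 3.5, 3.5]
gripper_width: 0.0006
```

Request:
move_arm(
  commands=[
    {"tx": -0.0007,"ty": 0,"tz": 0,"turn": 0},
    {"tx": -0.0007,"ty": 0,"tz": 0,"turn": 0},
    {"tx": -0.0007,"ty": 0,"tz": 0,"turn": 0},
    {"tx": -0.0007,"ty": 0,"tz": 0,"turn": 0},
    {"tx": -0.0005,"ty": 0,"tz": 0,"turn": 0},
    {"tx": -0.0005,"ty": 0,"tz": 0,"turn": 0},
    {"tx": -0.0005,"ty": 0,"tz": 0,"turn": 0},
    {"tx": -0.0005,"ty": 0,"tz": 0,"turn": 0},
  ],
)

```text
time_s: 17.38
ee_pos: [0.5751, 0.2918, 0.1651]
tool_rot: [-2.311, 1.57, -2.026]
force: [1.8, -1.9, 1.7]
gripper_width: 0.0003
```

Request:
move_arm(
  commands=[
    {"tx": -0.0004,"ty": 0,"tz": 0,"turn": 0},
    {"tx": -0.0004,"ty": 0,"tz": 0,"turn": 0},
    {"tx": -0.0004,"ty": 0,"tz": 0,"turn": 0},
    {"tx": -0.0004,"ty": 0,"tz": 0,"turn": 0},
    {"tx": -0.0004,"ty": 0,"tz": 0,"turn": 0},
    {"tx": -0.0004,"ty": 0,"tz": 0,"turn": 0},
    {"tx": -0.0004,"ty": 0,"tz": 0,"turn": 0},
    {"tx": -0.0006,"ty": 0,"tz": 0,"turn": 0},
    {"tx": -0.0008,"ty": 0,"tz": 0,"turn": 0},
    {"tx": -0.001,"ty": 0,"tz": 0,"turn": 0},
    {"tx": 0,"ty": 0,"tz": 0,"turn": 0},
  ],
)

```text
time_s: 18.75
ee_pos: [0.5752, 0.2923, 0.1705]
tool_rot: [1.719, 1.571, 2.004]
force: [-0.4, 0.8, -0.7]
gripper_width: 0.0007
```

```bash
python3 look.py 10; python3 lev.py 10
```

```text
18.75 [0.57515268 0.29231188 0.1704526 ] [-0.38961231  0.80190481 -0.69993826]
[0.202 0.202 0.203 0.203 0.203 0.203 0.204 0.204]
10 [0.10144026 0.19105129]
```

View pics/scene10.png

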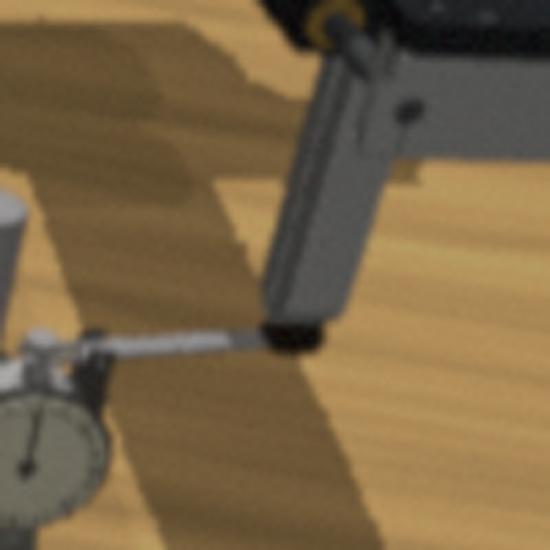

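Request:
move_arm(
  commands=[
    {"tx": -0.001,"ty": 0,"tz": 0,"turn": 0},
    {"tx": -0.002,"ty": 0,"tz": 0,"turn": 0},
    {"tx": -0.005,"ty": 0,"tz": 0,"turn": 0},
    {"tx": -0.01,"ty": 0,"tz": 0,"turn": 0},
    {"tx": -0.02,"ty": 0,"tz": 0,"turn": 0},
    {"tx": -0.03,"ty": 0,"tz": 0,"turn": 0},
    {"tx": -0.02,"ty": 0.02,"tz": 0,"turn": 0},
    {"tx": 0,"ty": 0.03,"tz": 0,"turn": 0},
    {"tx": 0,"ty": 0.02,"tz": 0,"turn": 0},
    {"tx": 0,"ty": 0,"tz": 0,"turn": 0},
    {"tx": 0,"ty": 0,"tz": 0,"turn": 0},
  ],
)

```text
time_s: 20.18
ee_pos: [0.5554, 0.359, 0.258]
tool_rot: [-2.616, 1.57, -2.331]
force: [0.1, -0.1, -0.2]
gripper_width: 0.0004
```

```bash
python3 look.py 11; python3 lev.py 0 11
python3 - <<'E'
from h import *
a=load("scene0.npz");c=load("scene11.npz")
f=np.hstack([x["frame"][160:310,340:480,::-1] for x in(a,c)])
cv2.imwrite("pics/cmp.png",cv2.resize(f,None,fx=2.8,fy=2.8,interpolation=cv2.INTER_CUBIC))
E
```

```text
20.175 [0.55541411 0.35904853 0.25802487] [ 0.12160619 -0.07190432 -0.23392485]
[]
0 [0.12435266 0.19185439]
11 [0.11813236 0.19132211]
```

View pics/cmp.png

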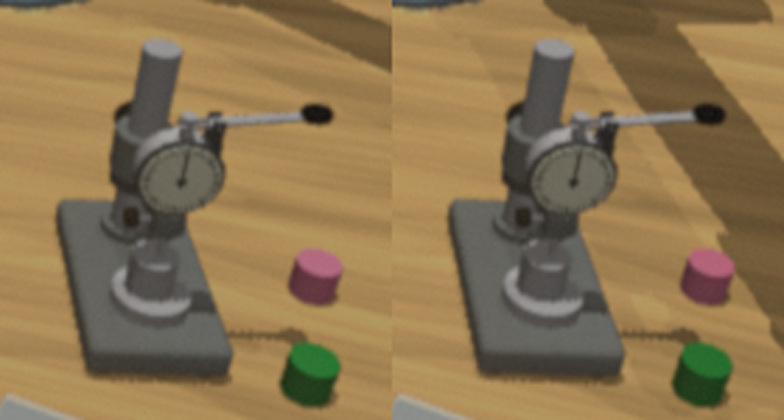

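The before and after crops match: lever up, needle in the same place (575,180 in the right half), master in place (545,265), and the pink and green pieces unmoved.

Run:
```python
from station import r
print(r.job_done())
```

```text
the job is handed in; nothing more can be done
None
```

I pressed the lever pad of the comparator with the steel master (the right-hand one in the scene view) twice with closed fingertips. Each time I let it come back up under the fingers at 3–6 mm/s until contact ended, then drew the arm away. The job was handed in at about 20 s.

- **Depth:** at the bottom of each press the lever was at about 0.25 rad of its 0.30. That is extrapolated from camera readings of 0.23 and 0.24 rad taken 1.0–1.4 mm higher. The stop was not reached.
- **Force:** the pad pushed back with 6.6–6.8 N at the bottom. The highest reading was 7.6 N, just before the bottom of the first press, with up to about 4.5 N of sideways friction.
- **Repeat:** the needle came back to the same place by eye after both presses. The final lever slope was 0.118 against 0.124 before I started, which is within the measuring noise. One reading straight after the second press, with the fingertips still at the pad, was lower at 0.101.
- **Final crop:** the master and the pink and green pieces look unmoved. I did not compare the second comparator, holder, collet or insert box again at the end; the arm did not go near them.

**Disagreement:** both cameras showed the shut fingertips about 28 mm higher than the reported tool position. I crept down watching the force, and contact came at a reported height of 0.168 m instead of the expected 0.194 m, which agrees with the cameras.

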